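Turn the stock carousel to the red-capped bottle

TASK

On the pharmacy counter, turn the stock carousel by pushing its rim until the red-capped bottle faces front: standing right behind the green ticket, in line with the middle of it. Turn it gently, keep the hand off the bottles and out of the compartments, and leave every bottle upright in its place and everything else on the counter where it is.

Things in the scene. Friction and masses are not known exactly. Their poses are not given: they have to be found in the camera images.
- base: Fixed grey foot of the carousel, radius 120 mm, 10 mm high, with a sloping green ticket in a holder on its front. Origin on the turning axis at counter height; z up, x to the back, so the middle of the ticket lies on -x. The holder (76 mm wide) reaches to 208 mm from the axis, just outside the rim, under 28 mm high. Place and yaw vary
- tray (a joint): Turn of the tray since the start, rad, positive anticlockwise from above; no end stops. It turns on the axis of the base against a slight drag (about 0.05 N m), follows a fingertip and stops within a few degrees when let go. White and round, radius 130 mm, wall 5 mm thick, underside 34 mm and top of the wall 58 mm above the counter
- lug0 (a point): Top of the outermost point of one of six blue rounded finger lugs on the rim, 160 mm from the axis, 58 mm above the counter; the others follow at steps of 60 degrees. Each is 28 mm wide, stands 30 mm out from the wall and is as high as it (34 to 58 mm). Fingers can push a lug sideways from the gap before it, 110 mm long and open outwards
- insert: Grey divider insert fixed in the tray and turning with it: a hub of radius 20 mm, its top 70 mm above the counter, and six radial walls 62 mm high above the counter, each running out to a lug, making six compartments. Origin on the turning axis at counter height
- red_mid (a point): Centre of the bottle to bring to the front: amber, the only one with a red cap, 40 mm diameter, 56 mm high, standing loose in the middle of a compartment, about 80 mm from the turning axis; centre 68 mm above the counter, top 96 mm
- amber_a_mid (a point): Centre of an amber bottle with a white cap, 40 mm diameter, 56 mm high, loose in another compartment; top 96 mm above the counter
- amber_b_mid (a point): Centre of a second amber bottle with a white cap, the same size, in another compartment
- white_mid (a point): Centre of a white jar with a blue cap, 40 mm diameter, 52 mm high, in another compartment
- green_mid (a point): Centre of a white bottle with a green cap, 40 mm diameter, 54 mm high, in another compartment. One compartment, facing roughly to the front at the start, is empty
- counting_tray_mid (a point): Centre of a low blue tablet counting tray, 150 x 200 x 16 mm, loose on the counter; leave alone
- carton_mid (a point): Centre of a white and blue medicine carton lying on the counter, 60 x 100 x 40 mm; leave alone
- ointment_mid (a point): Centre of a white ointment jar with an orange lid, 56 mm diameter, 45 mm high; leave alone
- stock_bottle_mid (a point): Centre of a white stock bottle with a yellow label, 68 mm diameter, 90 mm high; leave alone
Things that resemble listed ones, but are neither listed nor needed, are in the scene too. Leave any yellow look-alike of the part that bears white_mid alone. What is shaped like the part that bears amber_b_mid but pink is not meant.

How it is judged:
At the end, for the whole second after the job is handed in: The red-capped bottle stands on the ticket side of the carousel with its centre within 10 mm of the line from the turning axis through the middle of the ticket; the tray is at rest; all five bottles stand upright on the tray; the four things on the counter are within 15 mm of where they were (y of red_mid in the frame of base between -0.01 and 0.01 m and x of red_mid in the frame of base below -0.03 m and velocity of joint tray between -0.05 and 0.05 rad/s and angle between each of amber_a_mid, amber_b_mid, white_mid, green_mid, red_mid's own z axis and vertical below 0.1 rad and height (world z) of amber_a_mid between 0.06 and 0.074 m and horizontal distance between each of amber_a_mid, amber_b_mid, white_mid, green_mid, red_mid and base below 0.112 m and height (world z) of amber_b_mid between 0.06 and 0.074 m and height (world z) of white_mid between 0.06 and 0.074 m and height (world z) of green_mid between 0.06 and 0.074 m and height (world z) of red_mid between 0.06 and 0.074 m and distance of each of counting_tray_mid, carton_mid, ointment_mid, stock_bottle_mid from where it was at the start of the episode below 0.015 m); the robot touches nothing.
It fails at once if the robot touches a bottle on the carousel (contact force between any of the fingers, the arm and amber_a above 1 N or contact force between any of the fingers, the arm and amber_b above 1 N or contact force between any of the fingers, the arm and white above 1 N or contact force between any of the fingers, the arm and green above 1 N or contact force between any of the fingers, the arm and red above 1 N).
It fails at once if the robot reaches into the compartments and pushes the dividers (contact force between any of the fingers, the arm and insert above 1 N).
It fails at once if a bottle is lifted off the tray or tips over (height (world z) of any of amber_a_mid, amber_b_mid, white_mid, green_mid, red_mid above 0.082 m or angle between any of amber_a_mid, amber_b_mid, white_mid, green_mid, red_mid's own z axis and vertical above 0.35 rad).
It fails at once if the tray is flung round (faster than half a turn a second) (velocity of joint tray above 3.14 rad/s or velocity of joint tray below -3.14 rad/s).
It fails at once if something on the counter beside the carousel is displaced by more than 15 mm (distance of any of counting_tray_mid, carton_mid, ointment_mid, stock_bottle_mid from where it was at the start of the episode above 0.015 m).
It also fails if it takes over 72 s, if anything falls off the work surface, if the arm or the gripper's body presses on something with over 40 N, if the wrist force passes 120 N, or if a joint passes its speed limit or range.

ROBOT

A 6-joint arm with a two-finger parallel gripper is mounted at the origin on the work surface. World frame = base frame: x ahead of the robot, y to its left, z up, the work surface at z = 0. Lengths are in m, angles in rad, forces in N, time in s.
With the tool pointing down it reaches from about 0.3 to 0.875 m from the base axis. Payload 6.4 kg.
Tool frame: the origin (TCP) lies at the centre of the arm's flange, where the gripper is bolted on; the fingertips stand 173 mm ahead of it and the grasp point (between the pads) lies 155 mm ahead of it; z points along the fingers, x is the direction in which the jaws open and shut, and the axes are right-handed (so a half turn about z gives the same grasp; the last joint's range is limited). The gripper opens to 85 mm and grips with 20 to 120 N. Pads are 22 mm wide; open, the fingers measure 114 mm over their backs; the gripper's body (76 mm by 85 mm) begins 54 mm behind the grasp point. The pads swing forward as they close: fully open they stand 13 mm farther back than shut.
Start: joints at [1.109, 0.181, 1.607, -0, 1.354, -0.206], TCP at [0.145, 0.556, 0.405] pointing down, gripper open.
Joint ranges: [-2.99, 2.99], [-0.89, 2.07], [0.3, 2.58], [-1.14, 4.28], [0, 2.63], [-3.12, 3.12]. Speed limits (rad/s): [2.57, 2.57, 3.01, 3.14, 3.14, 3.14].

INTERFACE

Orientations are given as a unit quaternion [w, x, y, z].
In Python, from bench import ctrl gives the robot as it stands. The module is installed in compiled form; this text tells all that it offers.
- The arm moves only by the tool move_arm, never from a script. Its argument "moves" is a list of rows, each an object of numbers: "gripper": the opening in per cent of the stroke, from 0 (shut) to 100 (fully open); "x", "y", "z": the shift along the tool's x, y, z in cm; "roll": the turn about the tool's z in degrees. In form: [{"gripper": .., "x": .., "y": .., "z": .., "roll": ..}, ...]. A call has 1 to 5 rows; each row shifts and turns the commanded pose from where the row before left it, along the tool's axes as they then stand; what a row does not reach is not made up. A row lasts 1/8 s, in which the tool goes at most 62.5 mm and 10.7 degrees, less where a joint would pass 70% of its speed; a pose out of reach is approached as far as the arm can. A call is refused whole if a number of a shift passes 6.25 or a number of a turn 10.7, either way. A call with a gripper value outside its range is refused whole. The fingers move at their own pace and stop on an object; the grip force is fixed at half the most. Time passes only in rows, so rows that do not move let the fingers close. It gives the time, the measured TCP pose, the force and the opening at its end, in the units of the state.
- ctrl.get_obs(): the state, without advancing time (a new reading comes with each control period).
- ctrl.camera(name): name is "side" or "top"; returns a dict with "img" (384x512x3 uint8, red, green, blue), "fx", "fy", "cx", "cy" (pixels), "world_from_camera" (4x4, takes a point from camera to world coordinates). Camera axes: x right, y up, looking along -z (the intrinsics and any distortion apply to the point x, -y, -z); pixel columns grow to the right and rows downward; lengths in m; the calibration is good to about 2 mm. A picture is of the moment at which its call begins. There is no depth.
- ctrl.hand_in(): hands the job in, once; it reports no verdict.
The state is a dict: "time_s": time; "q": joint angles; "dq": joint speeds; "joint_efforts": joint torques, N m; "eef_pos": TCP position; "eef_rot": TCP orientation; "wrist_force": force on the tool from outside, world axes, zero at the start; "torque": the same for the moment, N m; "opening": opening from 0.0 (shut) to 1.0 (fully open).
Only numpy, scipy, OpenCV 4.12 (cv2) and the standard library are available. Lean on these libraries where they do the work, as an engineer would, in place of code of your own. Each camera call takes 0.05 s, during which the arm holds its last target. There are 200 camera calls.

## Working session

There is one attempt and no reset: what is moved stays moved. The work goes in short steps, Python scripts to look and compute and a tool call to move; the robot and the scene stay as the last step left them, time stands still between calls to the robot, and variables do not carry over. Pictures are saved under pics/ and viewed, about 8 in all and at most 12, crops included, and the job is handed in when it is done.

Besides the shell and the picture viewer there is one more tool, called after ">>>" by a JSON object that holds its "fn" and its "kwargs". move_arm: Moves the arm, as the interface text tells. Its arguments: {"type":"object","properties":{"moves":{"type":"array","items":{"type":"object","properties":{"gripper":{"type":"number"},"x":{"type":"number"},"y":{"type":"number"},"z":{"type":"number"},"roll":{"type":"number"}}}}},"required":["moves"]}

```bash
mkdir -p pics
cat > h.py <<'E'
import numpy as np, cv2
from bench import ctrl
def snap(n,name):
    c=ctrl.camera(n); cv2.imwrite(f'pics/{name}.png',c['img'][:,:,::-1]); np.save(f'pics/{name}.npy',c,allow_pickle=True); return c
def load(name): return np.load(f'pics/{name}.npy',allow_pickle=True).item()
def ray(c,u,v,z):
    M=c['world_from_camera']; d=M[:3,:3]@np.array([(u-c['cx'])/c['fx'],-(v-c['cy'])/c['fy'],-1]); o=M[:3,3]
    return o+d*(z-o[2])/d[2]
def proj(c,p):
    M=c['world_from_camera']; q=M[:3,:3].T@(np.asarray(p)-M[:3,3]); return c['cx']+c['fx']*q[0]/-q[2], c['cy']-c['fy']*q[1]/-q[2]
E
python3 - <<'E'
from h import *
a=snap('top','t0'); b=snap('side','s0')
print({k:v for k,v in a.items() if k!='img'},b['world_from_camera']); print(ctrl.get_obs())
E
```

```text
{'fx': 396.54849551218945, 'fy': 396.54849551218945, 'cx': 259.63521327217904, 'cy': 188.67165095483548, 'world_from_camera': array([[-0.02883788,  0.99364711, -0.10878328,  0.45547538],
       [-0.99949084, -0.02717733,  0.01671684, -0.00511135],
       [ 0.0136542 ,  0.10920997,  0.99392492,  1.26294285],
       [ 0.        ,  0.        ,  0.        ,  1.        ]])} [[-0.98736912  0.0780083  -0.13790187  0.46430431]
 [-0.15839886 -0.50507497  0.84841562  0.90326384]
 [-0.00346732  0.85954289  0.51105186  0.63665054]
 [ 0.          0.          0.          1.        ]]
{'time_s': 0.1, 'q': array([ 1.10869413e+00,  1.81476130e-01,  1.60786594e+00, -3.06830880e-05,
        1.35379230e+00, -2.06296043e-01]), 'dq': array([ 0.00042077, -0.00145202, -0.0012995 ,  0.00040102, -0.00205701,
       -0.00033019]), 'joint_efforts': array([ 1.89424818e-04, -4.45884311e+01, -3.52234840e+01, -3.17947361e-04,
        4.16128270e-03,  1.06326075e-05]), 'eef_pos': array([0.14537791, 0.55609867, 0.40388909]), 'eef_rot': array([ 3.49608537e-04,  7.91523296e-01,  6.11138509e-01, -6.87182098e-04]), 'wrist_force': array([-0.46838316, -0.29955269, -0.37664701]), 'torque': array([-0.0220103 , -0.00242144,  0.04323107]), 'opening': 0.998719625476104}
```

View pics/t0.png

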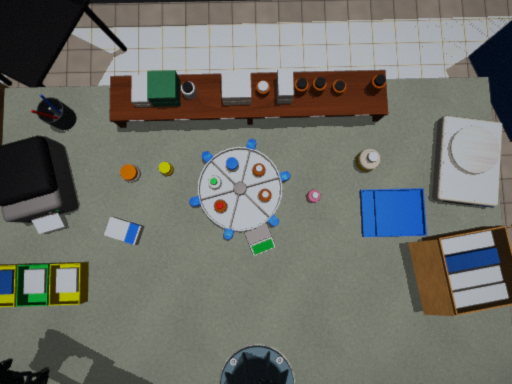

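View pics/s0.png

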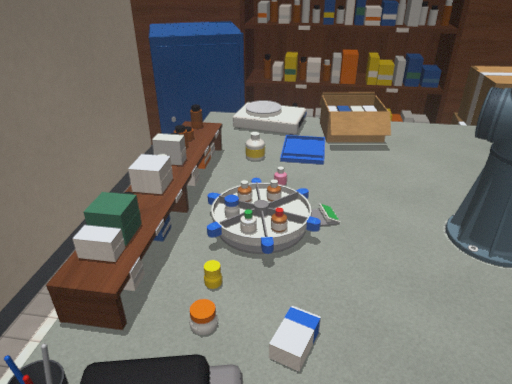

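The top view shows the carousel hub at about (240,188) and the green ticket at (262,246). The red cap is at (220,206), and the blue lugs sit around the rim. Candidates for the red-capped bottle are the red cap (220,206), the orange-lidded jar (129,172), the amber/white caps (258,170) and (265,195), and the pink bottle (313,196). I choose (220,206). Next I'll measure and check it in a close crop.

```bash
cat >> h.py <<'E'
def measure(c,verbose=True):
    im=c['img']; hsv=cv2.cvtColor(im,cv2.COLOR_RGB2HSV)
    def blobs(lo,hi,amin,box=(180,130,300,265)):
        m=cv2.inRange(hsv,np.array(lo),np.array(hi)); x0,y0,x1,y1=box; k=np.zeros_like(m); k[y0:y1,x0:x1]=m[y0:y1,x0:x1]
        n,_,st,ce=cv2.connectedComponentsWithStats(k); return [(int(st[i,4]),*ce[i]) for i in range(1,n) if st[i,4]>=amin]
    R=dict(lug=[ray(c,u,v,.058)[:2] for a,u,v in blobs((100,140,90),(120,255,255),12)],
     red=[ray(c,u,v,.096)[:2] for a,u,v in blobs((0,170,70),(6,255,255),12)+blobs((174,170,70),(180,255,255),12)],
     ticket=[(a,ray(c,u,v,.02)[:2]) for a,u,v in blobs((50,150,60),(80,255,255),40)])
    return R
E
python3 - <<'E'
from h import *
c=load('t0'); R=measure(c)
L=np.array(R['lug']); print(R)
im=c['img'][125:265,170:310,::-1]; cv2.imwrite('pics/c0.png',cv2.resize(im,None,fx=4,fy=4,interpolation=cv2.INTER_CUBIC))
E
```

```text
{'lug': [array([ 0.7280061 , -0.00327558]), array([0.69285413, 0.13594099]), array([0.66866069, 0.05842493]), array([ 0.62603361, -0.10272176]), array([0.5552745 , 0.17391638]), array([ 0.48847769, -0.06386871]), array([0.45367386, 0.07373142])], 'red': [array([0.53769301, 0.09539139])], 'ticket': [(167, array([ 0.41163716, -0.02954773]))]}
```

View pics/c0.png

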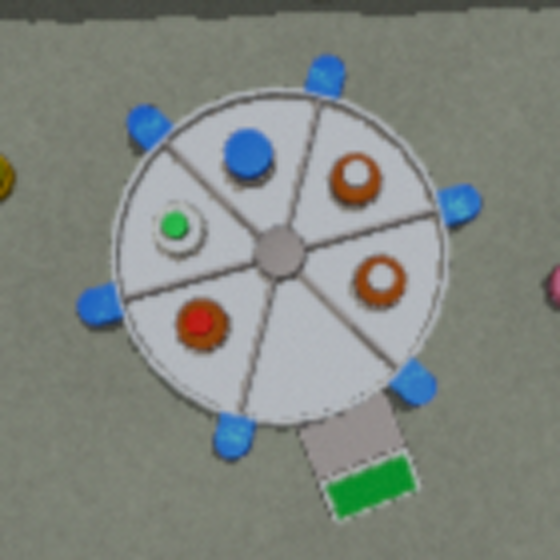

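The crop confirms the red cap sits between the lugs at about 104° and 164°. The axis is near (0.591, 0.036), the ticket direction is 200°, and red is at about 132°, so it needs about +68° anticlockwise. I'll push the 104° lug from its clockwise side with closed fingers.

>>> {"fn": "move_arm", "kwargs": {"moves": [{"gripper": 0, "roll": 10}, {"gripper": 0, "roll": 10}, {"gripper": 0, "roll": 10}, {"gripper": 0, "roll": 10}, {"gripper": 0, "roll": 10}]}}

```text
validation failed for argument at $.mo...
```

>>> {"fn": "move_arm", "kwargs": {"moves": [{"gripper": 0, "roll": 10}, {"gripper": 0, "roll": 10}, {"gripper": 0, "roll": 10}, {"gripper": 0, "roll": 0.4}, {"gripper": 0, "x": 4, "y": 2.7}]}}

```text
validation failed for argument at $.mo...
```

>>> {"fn": "move_arm", "kwargs": {"moves": [{"gripper": 0, "x": 4, "y": 2.7}, {"gripper": 0, "x": 4, "y": 2.7}, {"gripper": 0, "x": 4, "y": 2.7}, {"gripper": 0, "x": 4, "y": 2.7}, {"gripper": 0, "x": 4, "y": 2.7}]}}

```text
validation failed for argument at $.mo...
```

>>> {"fn": "move_arm", "kwargs": {"moves": [{"gripper": 0, "x": 4, "y": 2.7}, {"gripper": 0, "x": 4, "y": 2.7}, {"gripper": 0, "x": 4, "y": 2.7}, {"gripper": 0, "x": 4, "y": 2.7}, {"gripper": 0, "x": 0}]}}

```text
validation failed for argument at $.mo...
```

All the fields are probably required in each row, so I'll try one call first.

>>> {"fn": "move_arm", "kwargs": {"moves": [{"gripper": 0, "x": 0, "y": 0, "z": 0, "roll": 10}, {"gripper": 0, "x": 0, "y": 0, "z": 0, "roll": 10}, {"gripper": 0, "x": 0, "y": 0, "z": 0, "roll": 10}, {"gripper": 0, "x": 0, "y": 0, "z": 0, "roll": 10}, {"gripper": 0, "x": 0, "y": 0, "z": 0, "roll": 10}]}}

```text
time_s: 0.72
eef_pos: [0.1454, 0.5562, 0.4041]
eef_rot: [0.0, 0.976, 0.217, -0.0]
wrist_force: [-0.3, 0.4, -0.6]
opening: -0.002
```

>>> {"fn": "move_arm", "kwargs": {"moves": [{"gripper": 0, "x": 0, "y": 0, "z": 0, "roll": 10}, {"gripper": 0, "x": 0, "y": 0, "z": 0, "roll": 10}, {"gripper": 0, "x": 0, "y": 0, "z": 0, "roll": 10}, {"gripper": 0, "x": 4, "y": 2.7, "z": 0, "roll": 0}, {"gripper": 0, "x": 4, "y": 2.7, "z": 0, "roll": 0}]}}

```text
time_s: 1.35
eef_pos: [0.2211, 0.4953, 0.4041]
eef_rot: [0.0, 0.999, -0.04, -0.0]
wrist_force: [0.1, 0.4, 0.4]
opening: 0.002
```

>>> {"fn": "move_arm", "kwargs": {"moves": [{"gripper": 0, "x": 4, "y": 2.7, "z": 0, "roll": 0}, {"gripper": 0, "x": 4, "y": 2.7, "z": 0, "roll": 0}, {"gripper": 0, "x": 4, "y": 2.7, "z": 0, "roll": 0}, {"gripper": 0, "x": 4, "y": 2.7, "z": 0, "roll": 0}, {"gripper": 0, "x": 4, "y": 2.7, "z": 0, "roll": 0}]}}

```text
time_s: 1.98
eef_pos: [0.4102, 0.344, 0.4043]
eef_rot: [0.0, 0.999, -0.041, -0.0]
wrist_force: [0.2, 1.4, -0.5]
opening: 0.002
```

>>> {"fn": "move_arm", "kwargs": {"moves": [{"gripper": 0, "x": 4, "y": 2.7, "z": 0, "roll": 0}, {"gripper": 0, "x": 4, "y": 2.7, "z": 0, "roll": 0}, {"gripper": 0, "x": 4, "y": 2.7, "z": 0, "roll": 0}, {"gripper": 0, "x": 4, "y": 2.7, "z": 0, "roll": 0}, {"gripper": 0, "x": 0, "y": 0, "z": 0, "roll": 0}]}}

```text
time_s: 2.6
eef_pos: [0.5619, 0.2221, 0.4039]
eef_rot: [0.0, 0.999, -0.043, -0.0]
wrist_force: [-0.3, 0.5, 0.5]
opening: -0.0
```

>>> {"fn": "move_arm", "kwargs": {"moves": [{"gripper": 0, "x": 4.5, "y": 3.6, "z": 0, "roll": 0}, {"gripper": 0, "x": 0, "y": 0, "z": 0, "roll": 0}, {"gripper": 0, "x": 0, "y": 0, "z": 5, "roll": 0}, {"gripper": 0, "x": 0, "y": 0, "z": 5, "roll": 0}, {"gripper": 0, "x": 0, "y": 0, "z": 0, "roll": 0}]}}

```text
time_s: 3.22
eef_pos: [0.5989, 0.1858, 0.2999]
eef_rot: [0.001, 0.999, -0.04, -0.005]
wrist_force: [0.3, 0.3, 0.1]
opening: 0.001
```

Run:
```python
from h import *
snap('side','s1');c=load('s1');cv2.imwrite('pics/s1c.png',cv2.resize(c['img'][80:340,100:400,::-1],None,fx=2.5,fy=2.3))
```

```text
(no output)
```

View pics/s1c.png

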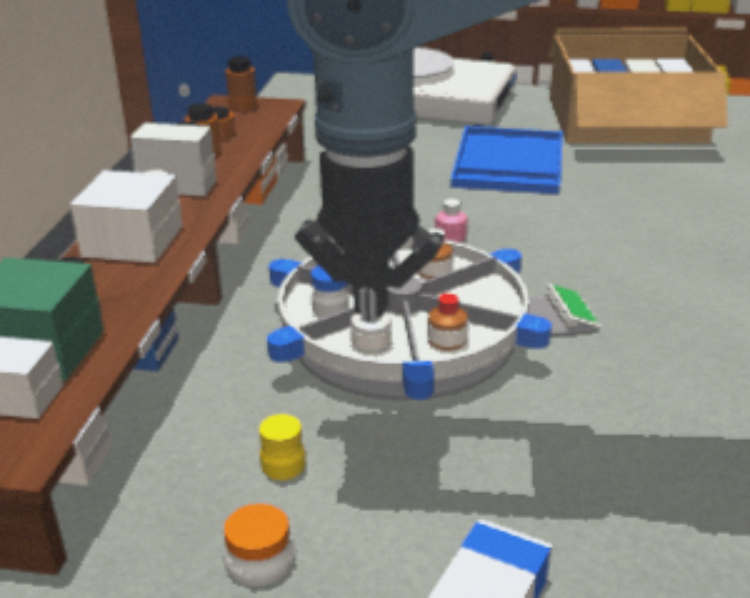

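The side view shows the shut fingers above the gap at crop (370,320), and the computed tip position is radius 150 mm at 87°. The knuckles spread tangentially, so they stay clear of the bottles. I'll descend.

>>> {"fn": "move_arm", "kwargs": {"moves": [{"gripper": 0, "x": 0.3, "y": 0.2, "z": 3, "roll": 0}, {"gripper": 0, "x": 0, "y": 0, "z": 3, "roll": 0}, {"gripper": 0, "x": 0, "y": 0, "z": 3, "roll": 0}, {"gripper": 0, "x": 0, "y": 0, "z": 0, "roll": 0}, {"gripper": 0, "x": 0, "y": 0, "z": 0, "roll": 0}]}}

```text
time_s: 3.9
eef_pos: [0.6059, 0.1833, 0.2177]
eef_rot: [-0.0, 0.999, -0.04, 0.002]
wrist_force: [0.2, 0.2, -0.5]
opening: -0.002
```

Run:
```python
from h import *
snap('side','s2');c=load('s2');cv2.imwrite('pics/s2c.png',cv2.resize(c['img'][120:290,170:350,::-1],None,fx=3.5,fy=3.5))
```

```text
(no output)
```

View pics/s2c.png

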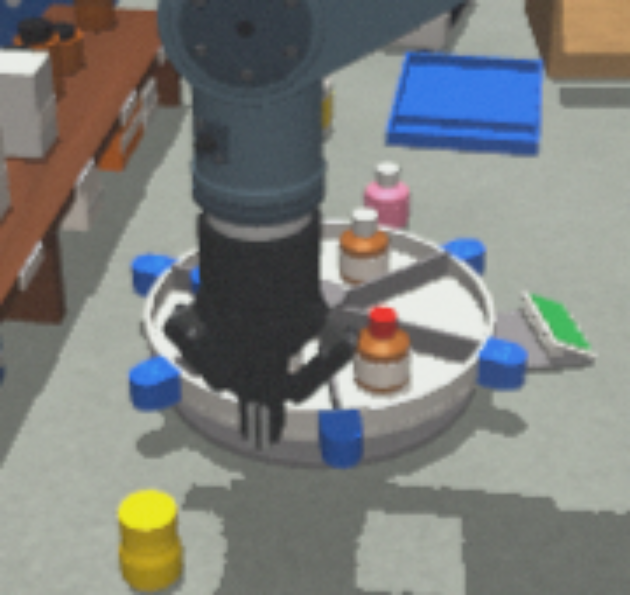

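>>> {"fn": "move_arm", "kwargs": {"moves": [{"gripper": 0, "x": -0.5, "y": 0, "z": 0.6, "roll": -2}, {"gripper": 0, "x": -0.5, "y": 0.02, "z": 0, "roll": -2}, {"gripper": 0, "x": -0.5, "y": 0.02, "z": 0, "roll": -2}, {"gripper": 0, "x": -0.52, "y": 0.02, "z": 0, "roll": -2}, {"gripper": 0, "x": -0.52, "y": 0.02, "z": 0, "roll": -2}]}}

```text
time_s: 4.58
eef_pos: [0.579, 0.1823, 0.2088]
eef_rot: [-0.0, 0.999, 0.048, 0.0]
wrist_force: [1.3, 0.0, -0.6]
opening: 0.001
```

>>> {"fn": "move_arm", "kwargs": {"moves": [{"gripper": 0, "x": -0.78, "y": 0.02, "z": 0, "roll": -3}, {"gripper": 0, "x": -0.78, "y": 0.02, "z": 0, "roll": -3}, {"gripper": 0, "x": -0.78, "y": 0.02, "z": 0, "roll": -3}, {"gripper": 0, "x": -0.78, "y": 0.02, "z": 0, "roll": -3}, {"gripper": 0, "x": -0.78, "y": 0.02, "z": 0, "roll": -3}]}}

```text
time_s: 5.2
eef_pos: [0.541, 0.1736, 0.2088]
eef_rot: [-0.0, 0.984, 0.178, 0.0]
wrist_force: [0.1, 0.5, 0.4]
opening: -0.003
```

Run:
```python
from h import *
o=ctrl.get_obs();p=o['eef_pos'];r=p[:2]-[.5907,.0356];q=o['eef_rot'];print(p,np.hypot(*r),np.degrees(np.arctan2(r[1],r[0])),'toolphi',90+2*np.degrees(np.arctan2(q[2],q[1])),o['wrist_force'])
R=measure(snap('top','t3'));print(R)
```

```text
[0.54098842 0.17364149 0.20880331] 0.14671977736929026 109.80499274311295 toolphi 110.51236519740435 [0.08455591 0.51188199 0.37401062]
{'lug': [array([0.73364118, 0.03755407]), array([ 0.66405955, -0.0865712 ]), array([0.6595127 , 0.07901313]), array([0.66028226, 0.16058777]), array([ 0.52100277, -0.08861172]), array([0.44774252, 0.03395466])], 'red': [array([0.52245527, 0.07750141])], 'ticket': [(166, array([ 0.4115268 , -0.02938434]))]}
```

View pics/t3.png

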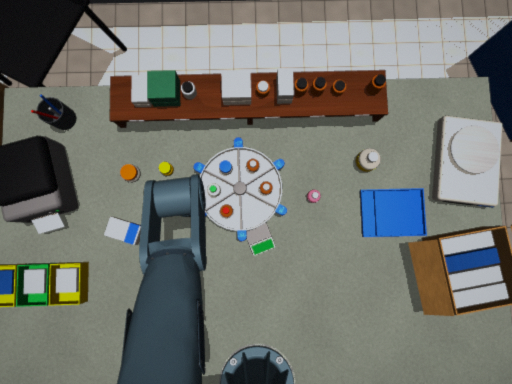

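The push works: red moved from 132° to 148°, and the finger trails the lug by 11°. I'll continue.

>>> {"fn": "move_arm", "kwargs": {"moves": [{"gripper": 0, "x": -0.78, "y": 0.02, "z": 0, "roll": -3}, {"gripper": 0, "x": -0.78, "y": 0.02, "z": 0, "roll": -3}, {"gripper": 0, "x": -0.78, "y": 0.02, "z": 0, "roll": -3}, {"gripper": 0, "x": -0.78, "y": 0.02, "z": 0, "roll": -3}, {"gripper": 0, "x": -0.78, "y": 0.02, "z": 0, "roll": -3}]}}

```text
time_s: 5.88
eef_pos: [0.5068, 0.1555, 0.2089]
eef_rot: [-0.0, 0.953, 0.304, 0.0]
wrist_force: [0.4, 0.9, 0.2]
opening: -0.002
```

>>> {"fn": "move_arm", "kwargs": {"moves": [{"gripper": 0, "x": -0.78, "y": 0.02, "z": 0, "roll": -3}, {"gripper": 0, "x": -0.78, "y": 0.02, "z": 0, "roll": -3}, {"gripper": 0, "x": -0.78, "y": 0.02, "z": 0, "roll": -3}, {"gripper": 0, "x": -0.78, "y": 0.02, "z": 0, "roll": -3}, {"gripper": 0, "x": -0.78, "y": 0.02, "z": 0, "roll": -3}]}}

```text
time_s: 6.5
eef_pos: [0.4783, 0.129, 0.2088]
eef_rot: [0.0, 0.905, 0.426, 0.0]
wrist_force: [-0.3, -0.3, 0.1]
opening: -0.001
```

>>> {"fn": "move_arm", "kwargs": {"moves": [{"gripper": 0, "x": -0.52, "y": 0.02, "z": 0, "roll": -2}, {"gripper": 0, "x": -0.52, "y": 0.02, "z": 0, "roll": -2}, {"gripper": 0, "x": -0.52, "y": 0.02, "z": 0, "roll": -2}, {"gripper": 0, "x": -0.52, "y": 0.02, "z": 0, "roll": -2}, {"gripper": 0, "x": -0.52, "y": 0.02, "z": 0, "roll": -2}]}}

```text
time_s: 7.12
eef_pos: [0.464, 0.1073, 0.2088]
eef_rot: [-0.0, 0.864, 0.503, 0.0]
wrist_force: [-1.2, 0.8, 0.0]
opening: -0.003
```

```bash
cat > st.py <<'E'
import sys
from h import *
o=ctrl.get_obs();p=o['eef_pos'];r=p[:2]-[.5907,.0356];q=o['eef_rot'];print(p,np.hypot(*r),np.degrees(np.arctan2(r[1],r[0])),'toolphi',90+2*np.degrees(np.arctan2(q[2],q[1])),o['wrist_force'])
R=measure(snap('top',sys.argv[1]));
for l in R['lug']+R['red']: d=l-[.5907,.0356]; print(l,np.hypot(*d),np.degrees(np.arctan2(d[1],d[0]))%360)
print(R['red'],R['ticket'])
E
python3 st.py t4
```

```text
[0.46399512 0.10728792 0.20879564] 0.14557913385297672 150.49940097168542 toolphi 150.4147345024333 [-1.19767576  0.75026382  0.00187935]
[ 0.72649239 -0.00935669] 0.14304082143523622 341.68187645034504
[0.69732133 0.1312047 ] 0.14320742285901233 41.88178975077571
[ 0.61939867 -0.10415171] 0.14266798919585555 281.6046266549968
[0.61609077 0.11145251] 0.07998934230509697 71.49261306760408
[0.56142897 0.17486048] 0.1423034572580309 101.87015520497566
[ 0.48357261 -0.05875552] 0.1427558765793433 221.37291080694976
[0.51192317 0.02277739] 0.07981358350662383 189.24503159558174
[array([0.51192317, 0.02277739])] [(165, array([ 0.41147153, -0.02920182]))]
```

>>> {"fn": "move_arm", "kwargs": {"moves": [{"gripper": 0, "x": -0.5, "y": 0.02, "z": 0, "roll": -2}, {"gripper": 0, "x": -0.5, "y": 0.02, "z": 0, "roll": -2}, {"gripper": 0, "x": -0.5, "y": 0.02, "z": 0, "roll": -2}, {"gripper": 0, "x": -0.35, "y": 0.01, "z": 0, "roll": -1.4}, {"gripper": 0, "x": -0.25, "y": 0.01, "z": 0, "roll": -1}]}}

```text
time_s: 7.8
eef_pos: [0.4555, 0.0881, 0.2088]
eef_rot: [-0.0, 0.825, 0.565, 0.0]
wrist_force: [0.8, 1.4, -0.6]
opening: -0.001
```

>>> {"fn": "move_arm", "kwargs": {"moves": [{"gripper": 0, "x": -0.25, "y": 0.01, "z": 0, "roll": -1}, {"gripper": 0, "x": -0.2, "y": 0.01, "z": 0, "roll": -0.8}, {"gripper": 0, "x": 0, "y": 0, "z": 0, "roll": 0}, {"gripper": 0, "x": 0, "y": 0, "z": 0, "roll": 0}, {"gripper": 0, "x": 0, "y": 0, "z": 0, "roll": 0}]}}

```text
time_s: 8.43
eef_pos: [0.4541, 0.084, 0.2087]
eef_rot: [0.0, 0.816, 0.577, 0.0]
wrist_force: [0.4, -0.4, -0.9]
opening: -0.0
```

```bash
python3 st.py t5
python3 - <<'E'
from h import *
c=load('t5');cv2.imwrite('pics/t5c.png',cv2.resize(c['img'][125:275,130:310,::-1],None,fx=4,fy=4,interpolation=cv2.INTER_CUBIC))
E
```

```text
[0.4541346  0.08395422 0.20870602] 0.14487318051866116 160.50228289677779 toolphi 160.54268127414443 [ 0.37367591 -0.36435632 -0.89806172]
[0.7324444  0.01555237] 0.1431550962359701 351.94976343141013
[0.67853702 0.14831371] 0.14289759019919956 52.07095816258395
[ 0.64344299 -0.09636648] 0.14211605572758243 291.78508741769656
[0.60186153 0.11373057] 0.07892379732760622 81.8698868704345
[0.53646635 0.16764257] 0.14274638207006599 112.32935472101802
[ 0.50249994 -0.07634637] 0.1425175025881175 231.76620992526753
[0.51534208 0.00911615] 0.07987621890696553 199.3635575121218
[array([0.51534208, 0.00911615])] [(165, array([ 0.41147153, -0.02920182]))]
```

View pics/t5c.png

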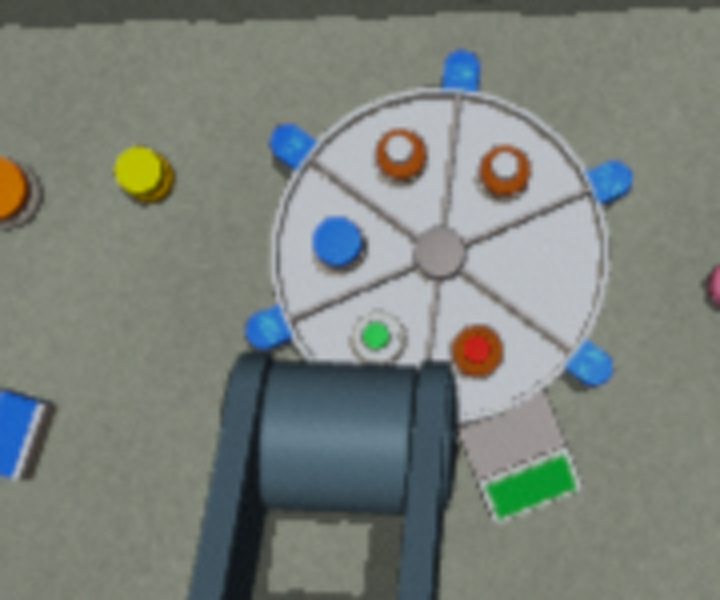

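Red is at 199.4° against the ticket at 199.9°, about 1 mm off the line. In the crop the bottle (477,350) lies between the hub (438,250) and the ticket (530,487). Now I'll back off and lift.

>>> {"fn": "move_arm", "kwargs": {"moves": [{"gripper": 0, "x": 0.8, "y": -0.1, "z": 0, "roll": 0}, {"gripper": 0, "x": 0.8, "y": -0.3, "z": 0, "roll": 0}, {"gripper": 0, "x": 0, "y": 0, "z": -2, "roll": 0}, {"gripper": 0, "x": 0, "y": -0.5, "z": -5, "roll": 0}, {"gripper": 0, "x": 0, "y": -1, "z": -6, "roll": 0}]}}

```text
time_s: 9.1
eef_pos: [0.4409, 0.1059, 0.3392]
eef_rot: [-0.001, 0.816, 0.578, -0.001]
wrist_force: [1.6, 0.2, 0.7]
opening: -0.001
```

>>> {"fn": "move_arm", "kwargs": {"moves": [{"gripper": 0, "x": 0, "y": -4, "z": -4, "roll": 0}, {"gripper": 0, "x": 0, "y": -5, "z": -2, "roll": 0}, {"gripper": 0, "x": 4, "y": -4, "z": 0, "roll": 0}, {"gripper": 0, "x": 5, "y": 0, "z": 0, "roll": 0}, {"gripper": 0, "x": 5, "y": 0, "z": 0, "roll": 0}]}}

```text
time_s: 9.72
eef_pos: [0.365, 0.2828, 0.3994]
eef_rot: [0.0, 0.816, 0.578, 0.001]
wrist_force: [0.9, -0.8, 0.5]
opening: 0.005
```

>>> {"fn": "move_arm", "kwargs": {"moves": [{"gripper": 0, "x": 5, "y": 0, "z": 0, "roll": 0}, {"gripper": 0, "x": 5, "y": 0, "z": 0, "roll": 0}, {"gripper": 0, "x": 0, "y": 0, "z": 0, "roll": 0}, {"gripper": 0, "x": 0, "y": 0, "z": 0, "roll": 0}, {"gripper": 0, "x": 0, "y": 0, "z": 0, "roll": 0}]}}

```text
time_s: 10.35
eef_pos: [0.3985, 0.3742, 0.3988]
eef_rot: [0.0, 0.817, 0.577, -0.0]
wrist_force: [0.4, -0.3, -0.6]
opening: 0.001
```

```bash
python3 st.py t6
python3 - <<'E'
from h import *
a=load('t6')['img'];s=snap('side','s6')['img'];cv2.imwrite('pics/both.png',cv2.resize(np.vstack([a,s])[:,:,::-1],(400,600)))
E
```

```text
[0.39845714 0.37424897 0.39878935] 0.3894103771666555 119.58253403797805 toolphi 160.51059151004046 [ 0.39256522 -0.34873268 -0.56263255]
[0.7324444  0.01555237] 0.1431550962359701 351.94976343141013
[0.67863759 0.1481747 ] 0.1428498551335208 52.00486879801916
[ 0.64348469 -0.096166  ] 0.1419454227004189 291.8307510912032
[0.6018713  0.11389508] 0.07908803393365955 81.87973232317498
[0.5367951  0.16748517] 0.14247609019825733 112.23111033048284
[ 0.50249994 -0.07634637] 0.1425175025881175 231.76620992526753
[0.44905637 0.05627165] 0.14314410323157895 171.69679970343762
[0.51507996 0.00902161] 0.08015486099322915 199.3651897321653
[array([0.51507996, 0.00902161])] [(165, array([ 0.41147153, -0.02920182]))]
```

View pics/both.png

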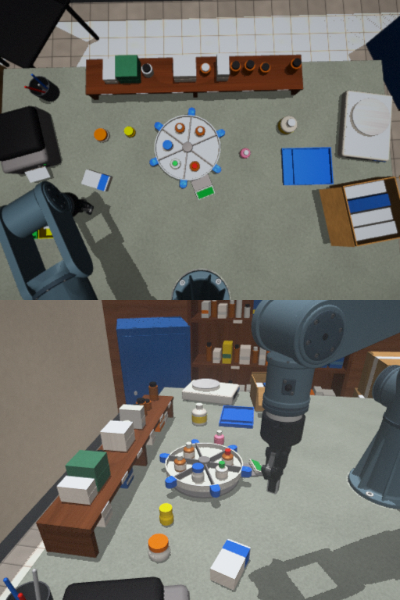

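All five bottles are upright, the red cap is in line with the ticket, the counter items look unmoved, and the arm is clear. Handing in.

```bash
python3 -c "
from bench import ctrl
print(ctrl.hand_in())"
```

```text
the job is handed in; nothing more can be done
None
```

I turned the carousel about 68° anticlockwise by pushing one rim lug with the closed fingertips, then backed the arm away and handed the job in after about 10 s of robot time.

- **Alignment:** the red-capped bottle is at 199.4° and the middle of the ticket is at 199.9°. That puts the bottle about 1 mm off the line (10 mm allowed), 80 mm from the turning axis.
- **At rest:** the bottle's angle read 199.4° both before and after I let go and moved away, about 2 s apart, so the tray had stopped.
- **Bottles and counter:** in the last pictures all five bottles are upright, the counter things look unmoved, and the arm is clear. I judged these by eye and did not measure them.
- **Contact:** the wrist force readings stayed below 2 N. They are taken only at the end of each move.

Five early move calls did not go through: four I sent with missing fields were refused before anything moved, and the one I sent again worked. No check failed or disagreed.

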